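# Fit the V-notched bench pin in its holder

## Task

At this jeweller's bench, draw back the sliding bolt of the steel holder, then pick up the wooden bench pin with the V-notch and slide its tongue into the holder's slot until it is fully home, shoulders against the steel. Ease it in gently, without forcing it. Then push the bolt fully shut so that it locks the pin, and leave the plain pin, the bowl, the file and the white block where they are.

Things in the scene. Friction and masses are not known exactly. Their poses are not given: they have to be found in the camera images.
- vee_pin: Bench pin to fit: loose wooden slab lying flat, about 90 g. Body 64 wide (y), 75 long, 18 thick, with a V-notch (32 wide, 35 deep) in its free end. From the other end a central tongue 44 wide, 14 thick, 45 long sticks out, at mid-thickness. Origin: on the underside, middle of the shoulder line where body and tongue meet; body x = -75 to 0, tongue 0 to +45, z up. Centre of mass near x = -20.
- pin_grip (a point): On the V-notched pin, 28 behind the shoulder line (x = -28), in the middle of width and thickness: a good place to grip across the 64 mm width. Same axes as the pin.
- shoulder (a point): On the V-notched pin, middle of the shoulder line at mid-thickness (9 above the underside); it coincides with the mouth point when the pin is fully home. Pin's axes. Each edge of the tongue has a notch 14 long, 9 deep, centred 22 ahead of here, for the bolt: either face may be up.
- holder: Steel holder, fixed: grey block 60 deep (x), 75 wide (y), 72 tall, on a dark 10 thick base plate (x = -25 to 105, y = -97 to 58). Origin: on the bench under the middle of the mouth, in the plane of the face; x points into the slot, z up. The slot opens in the face at x = 0, towards the robot: 46.5 wide, 16 tall, 52 deep, floor 40 above the bench, 4 mm 45-degree lead-in round the mouth.
- mouth (a point): Middle of the slot's mouth, in the plane of the holder's face, 48 above the bench. x points into the slot. Same axes as the holder. More than 40 N between pin and holder would bruise the wood.
- bolt (a joint): Steel slide bolt through the holder's -y side, 22 behind the face, in m. 0 = shut: its nose reaches 9 into the slot and, with the pin home, sits in the tongue's notch with 2.5 mm to spare on either side. 0.024 = fully drawn out along the holder's -y. The slot is clear from 0.010. It stays where it is left; moving it takes about 2 N.
- bolt_knob (a point): Top centre of the bolt's upright knob, 85 above the bench, at holder x = 22, y = -77 when shut; it moves with the bolt. The knob is a steel block 12 (x) by 16 (y), free from 52 to 85 above the bench, 31 clear of the holder's side when shut. Holder's axes.
- plain_pin: Bystander, loose: a bench pin like the other but with no V-notch, 64 wide, 18 thick, lying flat. Same origin and axes. Either pin may lie on the left or the right of the holder.
- bowl: Bystander, loose: steel bowl, 150 across, 60 high. Origin: centre of underside.
- block: Bystander, loose: white block 35 x 60 x 25 high. Origin: centre of underside.
- file: Bystander, loose: flat file with round wooden handle, 240 long, 22 high, lying along its x, handle to -x. Origin: under the joint of handle and blade.
There are look-alikes about, which are no part of the job. Leave any red look-alike of the holder alone. Leave any red look-alike of the vee_pin alone.

How it is judged:
On the way, in this order (a step that is already met when the one before it is completed fails the run):
1. the bolt is drawn back so that the slot is clear (value of joint bolt above 0.01 m), for 0.1 s.
2. the V-notched pin is lifted off the bench (height (world z) of shoulder above 0.03 m), for 0.1 s.
3. the tongue is in the slot, shoulders within 3 mm of the holder's face (x of shoulder in the frame of mouth between -0.003 and 0.003 m and y of shoulder in the frame of mouth between -0.004 and 0.004 m and z of shoulder in the frame of mouth between -0.004 and 0.004 m and angle between the x axis of vee_pin and the x axis of holder, either way round below 0.09 rad), for 0.2 s.
4. the bolt is pushed shut into the tongue's notch (value of joint bolt below 0.004 m), for 0.2 s.
At the end, for the whole second after the job is handed in: The V-notched pin rests in the holder's slot, its shoulder point within 3 mm of the mouth point along the slot and 4 mm across and in height, its x axis within 0.09 rad of the slot's, and the bolt is shut to within 4 mm (all of step 3 and value of joint bolt below 0.004 m and linear speed of vee_pin below 0.02 m/s); the robot touches nothing.
It fails at once if the pin is forced against the holder or its bolt with more than 40 N (contact force between vee_pin and holder above 40 N).
It fails at once if a bystander is moved more than 30 mm (distance of any of plain_pin, bowl, block, file from where it was at the start of the episode above 0.03 m).
It also fails if it takes over 66 s, if anything falls off the work surface, if the arm or the gripper's body presses on something with over 40 N, if the wrist force passes 120 N, or if a joint passes its speed limit or range.

## Robot

A 6-joint arm with a two-finger parallel gripper is mounted at the origin on the work surface. World frame = base frame: x ahead of the robot, y to its left, z up, the work surface at z = 0. Lengths are in m, angles in rad, forces in N, time in s.
With the tool pointing down it reaches from about 0.375 to 0.75 m from the base axis. Payload 9 kg.
Tool frame: the origin (TCP) lies midway between the tips of the shut fingers; the grasp point (between the pads) lies arm.tcp_to_grasp behind it (arm.tcp_to_grasp is the distance from the TCP to the grasp point, in m); z points along the fingers, y is the line along which they close (so a half turn about z gives the same grasp; the last joint's range is limited). The gripper opens to 85 mm and grips with 20 to 120 N. Pads are 22 mm wide; open, the fingers measure 114 mm over their backs; the gripper's body (76 mm by 85 mm) begins 54 mm behind the grasp point. The pads swing forward as they close: fully open they stand 13 mm farther back than shut.
Start: joints at [-1.547, 0.104, 0.097, 1.564, 0, 1.353], TCP at [0.144, -0.583, 0.231] pointing down, gripper open.
Joint ranges: [-2.99, 2.99], [-0.84, 1.86], [-1.1, 1.16], [-1.84, 2.11], [-1.51, 1.56], [-3.14, 3.14]. Speed limits (rad/s): [2.22, 2.22, 2.57, 3.14, 3.14, 3.14].

## Interface

Orientations are given as a rotation vector (axis times angle).
In Python, from workcell import monitor, imaging, arm gives the robot as it stands.
- The arm moves only by the tool servo_tool, never from a script. Its argument "increments" is a list of rows, each an object of numbers: "x", "y", "z": the shift along the tool's x, y, z in mm; "rx", "ry", "rz": the turn, a rotation vector about the tool's x, y, z in degrees; "hand": the finger opening in mm, from 0 to 85.4. A call has 1 to 12 rows; each row shifts and turns the commanded pose from where the row before left it, along the tool's axes as they then stand; what a row does not reach is not made up. A row lasts 1/10 s, in which the tool goes at most 50 mm and 8.59 degrees, less where a joint would pass 70% of its speed; a pose out of reach is approached as far as the arm can. A call is refused whole if a number of a shift passes 50 or a number of a turn 8.59, either way. A call with a gripper value outside its range is refused whole. The fingers move at their own pace and stop on an object; the grip force is fixed at half the most. Time passes only in rows, so rows that do not move let the fingers close. It gives the time, the measured TCP pose, the force, the opening and the grip force at its end, in the units of the state.
- monitor.get_obs(): the state, without advancing time (a new reading comes with each control period).
- imaging.camera(name): name is "scene" or "top"; returns (picture, depth): 420x560x3 uint8, red, green, blue; 420x560 float32, m along the optical axis (not along the pixel's ray), 0 where there is no reading.
- imaging.camera_model(name): a dict with "fx", "fy", "cx", "cy" (pixels), "k1" (the pictures are not rectified: a ray, as slopes to the right and down, at radius r is drawn at 1 + k1 r^2 times it, then the intrinsics apply), "cam_to_world" (4x4, takes a point from camera to world coordinates). Camera axes: x right, y down, z forward; pixel columns grow to the right and rows downward; lengths in m; the calibration is good to about 2 mm. A picture is of the moment at which its call begins. camera_model takes no time and is no camera call.
- arm.hand_in(): hands the job in; it is judged then, once.
The state is a dict: "time_s": time; "joints": joint angles; "dq": joint speeds; "joint_torque": joint torques, N m; "position": TCP position; "ee_rot": TCP orientation; "ft_force": force on the tool from outside, world axes, zero at the start; "moment": the same for the moment, N m; "finger_gap": opening from 0.0 (shut) to 1.0 (fully open); "grasp_force": force on a finger pad.
Only numpy, scipy, OpenCV 4.12 (cv2) and the standard library are available. Lean on these libraries where they do the work, as an engineer would, in place of code of your own. Each camera call takes 0.05 s, during which the arm holds its last target. There are 200 camera calls.

## Working session

There is one attempt and no reset: what is moved stays moved. The work goes in short steps, Python scripts to look and compute and a tool call to move; the robot and the scene stay as the last step left them, time stands still between calls to the robot, and variables do not carry over. Pictures are saved under pics/ and viewed, at most 10 in all, crops included, and the job is handed in when it is done.

Besides the shell and the picture viewer there is one more tool, called after "Emit:" as a command line: name --argument value ..., lists and objects as JSON in quotes. servo_tool: Moves the arm, as the interface text tells. Its arguments: {"type":"object","properties":{"increments":{"type":"array"}},"required":["increments"]}

```bash
mkdir -p pics; ls
cat > h.py <<'E'
import numpy as np,cv2
from scipy.spatial.transform import Rotation as R
from workcell import monitor,imaging,arm
def snap(n):
    p,d=imaging.camera(n); np.savez(f'{n}.npz',p=p,d=d); return p,d
def load(n):
    z=np.load(f'{n}.npz'); return z['p'],z['d']
def rays(n,uv):
    m=imaging.camera_model(n); K=np.array([[m['fx'],0,m['cx']],[0,m['fy'],m['cy']],[0,0,1.]])
    uv=np.array(uv,float).reshape(-1,1,2)
    q=cv2.undistortPoints(uv,K,np.array([m['k1'],0,0,0,0.])).reshape(-1,2)
    return np.c_[q,np.ones(len(q))],np.array(m['cam_to_world'])
def onplane(n,uv,z):
    r,T=rays(n,uv); w=r@T[:3,:3].T; o=T[:3,3]
    return o+w*((z-o[2])/w[:,2])[:,None]
def cloud(n,d):
    h,w=d.shape; u,v=np.meshgrid(np.arange(w),np.arange(h))
    r,T=rays(n,np.c_[u.ravel(),v.ravel()])
    return ((r*d.reshape(-1,1))@T[:3,:3].T+T[:3,3]).reshape(h,w,3)
E
python3 - <<'E'
from h import *
for n in('scene','top'):
    p,d=snap(n); cv2.imwrite(f'pics/{n}0.png',p[:,:,::-1])
    print(n,imaging.camera_model(n))
print(arm.tcp_to_grasp,monitor.get_obs())
E
```

```text
pics
scene {'fx': 531.5123000717342, 'fy': 531.5123000717342, 'cx': 277.4668700847583, 'cy': 206.1529752611298, 'k1': -0.13920033428960094, 'cam_to_world': array([[-0.32711957,  0.67594307, -0.66037395,  1.49117648],
       [ 0.94479221,  0.24798037, -0.21418079,  0.2961988 ],
       [ 0.01898575, -0.6939789 , -0.71974498,  1.11089412],
       [ 0.        ,  0.        ,  0.        ,  1.        ]])}
top {'fx': 486.3465553401953, 'fy': 486.3465553401953, 'cx': 279.8915796531602, 'cy': 210.63154351309237, 'k1': -0.1703419058136747, 'cam_to_world': array([[ 6.46584256e-03, -9.88292183e-01,  1.52436064e-01,
         3.67862710e-01],
       [-9.99978858e-01, -6.28510185e-03,  1.66751110e-03,
        -5.22015190e-03],
       [-6.89912000e-04, -1.52443623e-01, -9.88311927e-01,
         1.11354258e+00],
       [ 0.00000000e+00,  0.00000000e+00,  0.00000000e+00,
         1.00000000e+00]])}
0.0187 {'time_s': 0.1, 'joints': array([-1.54668035e+00,  1.04655338e-01,  9.65697188e-02,  1.56389410e+00,
        1.28818318e-05,  1.35310913e+00]), 'dq': array([ 0.00085399,  0.00020253,  0.00258233, -0.0003051 , -0.00116542,
        0.00072237]), 'joint_torque': array([ 6.56888617e-03, -5.58208609e+01,  5.04716277e+01,  1.31665380e-02,
       -3.69160844e-04,  3.82187227e-05]), 'position': array([ 0.14368575, -0.58224561,  0.23060334]), 'ee_rot': array([-3.11749195e+00, -3.78756982e-01, -1.99695740e-04]), 'ft_force': array([-0.05634148, -0.82875874,  0.89238639]), 'moment': array([0.02798033, 0.02445264, 0.00310201]), 'grasp_force': 0.0, 'finger_gap': 1.004419663523912}
```

View pics/scene0.png

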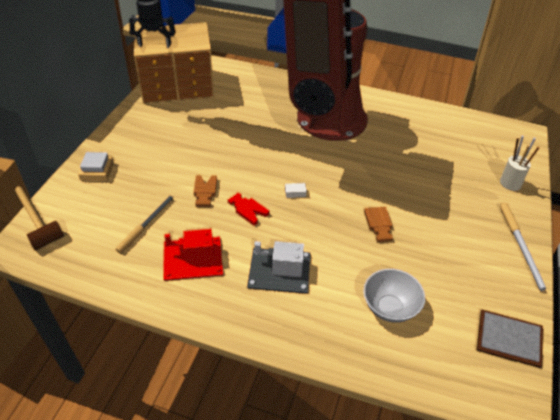

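View pics/top0.png

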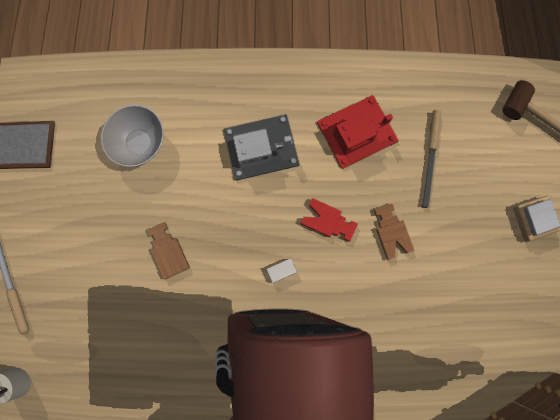

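The scene picture shows the robot at the top and the grey holder at (287,262). The top picture shows these candidates:
- **Pins:** brown V-notched pin (392,232), brown plain pin (167,251), red V pin (328,220).
- **Holders:** grey on a dark plate (261,147), red one (357,132).

The brown V-notched pin and the grey holder fit the description. I'll confirm with a crop and measure both.

Run:
```python
from h import *
p,d=load('top')
c=np.hstack([cv2.resize(p[100:200,210:310],(400,400),interpolation=cv2.INTER_CUBIC),cv2.resize(p[190:290,345:445],(400,400),interpolation=cv2.INTER_CUBIC)])
cv2.imwrite('pics/crop1.png',c[:,:,::-1])
C=cloud('top',d)
hsv=cv2.cvtColor(p,cv2.COLOR_RGB2HSV)
print('hsv pin',hsv[228,388],hsv[147,250],hsv[125,240],hsv[147,280:296:3].tolist())
print('z pin',C[228,388],'blocktop',C[147,250],'plate',C[125,240],C[165,280])
# heights in holder area
m=(C[...,2]>0.06)&(d>0)
sub=np.zeros_like(m);sub[100:200,210:310]=1
m&=sub
n,l,s,ce=cv2.connectedComponentsWithStats(m.astype(np.uint8))
for i in range(1,n):
  if s[i,4]>5: print(s[i],ce[i],np.median(C[l==i],0))
```

```text
hsv pin [ 12 130 139] [150   2 152] [75  7 74] [[135, 9, 56], [60, 4, 64], [90, 7, 71], [0, 0, 70], [90, 4, 71], [18, 83, 156]]
z pin [ 0.49826429 -0.2508678   0.01771301] blocktop [0.67092229 0.06379379 0.07226696] plate [0.74392917 0.09290964 0.00824719] [ 0.64619539 -0.00291133  0.00841302]
[234 129  37  34 866] [252.12124711 145.24711316] [0.67486103 0.05928539 0.07253909]
[283 135   8  10  63] [286.66666667 139.38095238] [ 0.68537528 -0.01807525  0.08302217]
```

View pics/crop1.png

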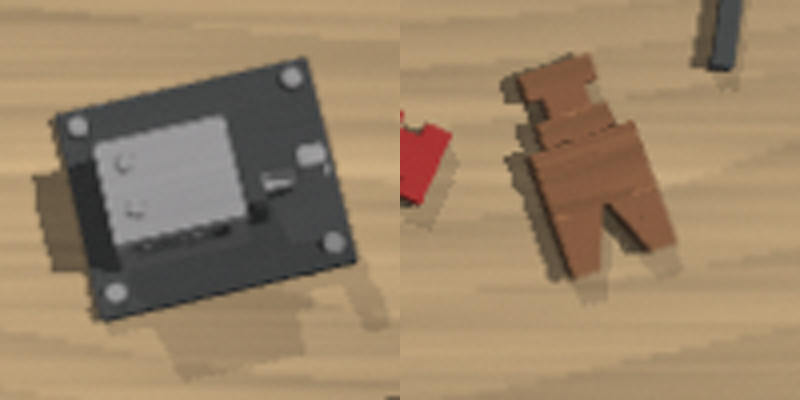

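Crop confirmed: the grey holder has its knob on the right (world -y) and its mouth towards the robot. The brown pin has a V-notch in its free end (bottom) and its tongue at the upper left.

```bash
cat > meas.py <<'E'
from h import *
def rect(P):
    (c,s,a)=cv2.minAreaRect((P*1000).astype(np.float32)); return np.array(c)/1000,s,a
def cont(n,m,z):
    m=m.astype(np.uint8); k,l,s,_=cv2.connectedComponentsWithStats(m); i=1+np.argmax(s[1:,4])
    cs,_=cv2.findContours((l==i).astype(np.uint8),cv2.RETR_EXTERNAL,cv2.CHAIN_APPROX_NONE)
    c=max(cs,key=len).reshape(-1,2); return onplane(n,c,z)[:,:2],(l==i)
if __name__=='__main__':
  for n in('scene','top'):
    p,d=load(n);C=cloud(n,d);X,Y,Z=C[...,0],C[...,1],C[...,2]
    hsv=cv2.cvtColor(p,cv2.COLOR_RGB2HSV).astype(int)
    # holder block
    near=(np.hypot(X-.675,Y-.06)<.07)&(Z>.06)
    P,m=cont(n,near,.072); print(n,'block',rect(P),m.sum(),np.median(Z[m]))
    kn=(np.hypot(X-.685,Y+.018)<.03)&(Z>.078)
    if kn.sum()>4:
        P,m=cont(n,kn,.085); print(n,'knob',rect(P),P.mean(0),m.sum(),np.median(Z[m]))
    pl=(np.hypot(X-.685,Y-.03)<.13)&(hsv[...,2]<100)&(hsv[...,1]<30)&(Z<.03)|near
    pl=cv2.morphologyEx(pl.astype(np.uint8),cv2.MORPH_OPEN,np.ones((3,3)))
    P,m=cont(n,pl,.01); print(n,'plate',rect(P))
    # pin
    br=(np.hypot(X-.49,Y+.25)<.09)&(Z>.010)&(hsv[...,1]>70)
    for z in (.018,):
        P,m=cont(n,br,z); print(n,'pin',rect(P),m.sum(),np.median(Z[m]))
    np.save(f'pin_{n}.npy',P)
E
python3 meas.py
```

```text
scene block (array([0.68336566, 0.06366749]), (69.07756042480469, 77.21701049804688), 13.548791885375977) 624 0.06964302702431269
scene knob (array([ 0.69223346, -0.01414441]), (13.064417839050293, 15.086645126342773), 20.066082000732422) [ 0.69169499 -0.01317501] 27 0.08172302251560137
scene plate (array([0.70426697, 0.04982796]), (105.87429809570312, 147.59344482421875), 13.856108665466309)
scene pin (array([ 0.49889993, -0.25452441]), (127.1781005859375, 64.93513488769531), 18.815034866333008) 495 0.01442221024155299
top block (array([0.67502997, 0.05913324]), (61.65890121459961, 73.13445281982422), 14.27034854888916) 866 0.07253909321415453
top knob (array([ 0.68820636, -0.01698276]), (13.772130012512207, 15.41618824005127), 0.4076116383075714) [ 0.68765971 -0.01754989] 44 0.08487290925796465
top plate (array([0.69011218, 0.0427302 ]), (128.7051239013672, 152.25051879882812), 13.782672882080078)
top pin (array([ 0.49321405, -0.25961813]), (121.03848266601562, 67.50093078613281), 18.833410263061523) 1148 0.017791407341937737
```

```bash
cat > plan.py <<'E'
from h import *
O=np.array([.6459,.0518]); YAW=14.0
def tool(yaw): # tool down, tool x at yaw
    a=np.radians(yaw); return R.from_matrix(np.array([[np.cos(a),np.sin(a),0],[np.sin(a),-np.cos(a),0],[0,0,-1]]))
def hol(x,y):
    a=np.radians(YAW); return O+np.array([x*np.cos(a)-y*np.sin(a),x*np.sin(a)+y*np.cos(a)])/1000
def go(xy,z,yaw,pos=None):
    o=monitor.get_obs(); r=R.from_rotvec(o['ee_rot']); t=np.array([*xy,z])
    print('to',t.round(4),'shift mm',(r.inv().apply(t-o['position'])*1000).round(1),'turn deg',(r.inv()*tool(yaw)).as_rotvec(degrees=True).round(2))
E
python3 - <<'E'
from plan import *
go(hol(22,-77),.231,14); go(hol(22,-77),.058,14)
p=np.load('pin_top.npy')
# refine pin: frame at yaw 18.8
for n in('top','scene'):
    P=np.load(f'pin_{n}.npy');a=np.radians(18.8);M=np.array([[np.cos(a),np.sin(a)],[-np.sin(a),np.cos(a)]])
    q=(P@M.T)*1000; x0=q[:,0].max()-45 
    b=(q[:,0]<x0-5)&(q[:,0]>x0-70)
    t=(q[:,0]>x0+2)
    print(n,'x',q[:,0].min(),q[:,0].max())
    for lo in range(int(q[:,0].min()),int(q[:,0].max()),8):
        s=q[(q[:,0]>=lo)&(q[:,0]<lo+8)]; print(lo,s[:,1].min().round(1),s[:,1].max().round(1))
E
```

```text
to [ 0.6859 -0.0176  0.231 ] shift mm [ 6.616e+02 -4.184e+02  3.000e-01] turn deg [-0.07 -0.02 -0.15]
to [ 0.6859 -0.0176  0.058 ] shift mm [ 661.6 -418.2  173.3] turn deg [-0.07 -0.02 -0.15]
top x 322.7041458298147 443.7599781324954
322 -436.5 -371.5
330 -437.5 -371.0
338 -438.5 -371.1
346 -437.9 -371.3
354 -438.1 -372.8
362 -438.3 -373.0
370 -437.9 -373.1
378 -437.2 -372.7
386 -437.5 -372.8
394 -437.7 -372.2
402 -426.8 -382.1
410 -426.2 -382.9
418 -416.7 -392.1
426 -426.0 -381.9
434 -426.2 -382.9
442 -424.8 -387.5
scene x 326.6641781327113 453.8513167302317
326 -432.2 -374.2
334 -434.2 -370.4
342 -433.2 -369.6
350 -432.2 -369.3
358 -434.2 -371.1
366 -433.7 -370.7
374 -432.7 -370.4
382 -434.2 -369.6
390 -433.7 -371.5
398 -432.7 -370.7
406 -431.8 -373.3
414 -422.0 -378.3
422 -412.4 -388.8
430 -422.7 -379.3
438 -422.2 -378.6
446 -421.7 -384.0
```

Emit:
servo_tool --increments '[{"x": 25, "y": -16, "hand": 34}, {"x": 40, "y": -25}, {"x": 40, "y": -25}, {"x": 40, "y": -25}, {"x": 40, "y": -25}, {"x": 40, "y": -25}, {"x": 40, "y": -25}, {"x": 40, "y": -25}, {"x": 40, "y": -25}, {"x": 40, "y": -25}, {"x": 40, "y": -25}, {"x": 40, "y": -25}]'

```text
$.increments[0]: bad value
```

Emit:
servo_tool --increments '[{"x": 40, "y": -25}, {"x": 40, "y": -25}, {"x": 40, "y": -25}, {"x": 40, "y": -25}, {"x": 25, "y": -18}, {"x": 10, "y": -8}, {}, {}]'

```text
$.increments[0]: bad value
```

```bash
python3 -c "
from plan import *
go(hol(22,-77),.1,14); go(hol(22,-77),.058,14); print(monitor.get_obs()['joints'])"
```

```text
to [ 0.6859 -0.0176  0.1   ] shift mm [ 661.6 -418.2  131.3] turn deg [-0.07 -0.02 -0.15]
to [ 0.6859 -0.0176  0.058 ] shift mm [ 661.6 -418.2  173.3] turn deg [-0.07 -0.02 -0.15]
[-1.54668035e+00  1.04655338e-01  9.65697188e-02  1.56389410e+00
  1.28818318e-05  1.35310913e+00]
```

Emit:
servo_tool --increments '[{"x": 25, "y": -16, "z": 0, "rx": 0, "ry": 0, "rz": 0, "hand": 34}]'

```text
time_s: 0.2
position: [0.1625, -0.562, 0.2302]
ee_rot: [-3.118, -0.374, 0.001]
ft_force: [0.5, -0.5, -0.7]
finger_gap: 0.857
grasp_force: 0.0
```

All keys are required.

Emit:
servo_tool --increments '[{"x": 40, "y": -25, "z": 0, "rx": 0, "ry": 0, "rz": 0, "hand": 34}, {"x": 40, "y": -25, "z": 0, "rx": 0, "ry": 0, "rz": 0, "hand": 34}, {"x": 40, "y": -25, "z": 0, "rx": 0, "ry": 0, "rz": 0, "hand": 34}, {"x": 40, "y": -25, "z": 0, "rx": 0, "ry": 0, "rz": 0, "hand": 34}, {"x": 40, "y": -25, "z": 0, "rx": 0, "ry": 0, "rz": 0, "hand": 34}, {"x": 40, "y": -25, "z": 0, "rx": 0, "ry": 0, "rz": 0, "hand": 34}, {"x": 40, "y": -25, "z": 0, "rx": 0, "ry": 0, "rz": 0, "hand": 34}, {"x": 40, "y": -25, "z": 0, "rx": 0, "ry": 0, "rz": 0, "hand": 34}, {"x": 40, "y": -25, "z": 0, "rx": 0, "ry": 0, "rz": 0, "hand": 34}, {"x": 40, "y": -25, "z": 0, "rx": 0, "ry": 0, "rz": 0, "hand": 34}, {"x": 40, "y": -25, "z": 0, "rx": 0, "ry": 0, "rz": 0, "hand": 34}, {"x": 40, "y": -25, "z": 0, "rx": 0, "ry": 0, "rz": 0, "hand": 34}]'

```text
time_s: 1.4
position: [0.5593, -0.153, 0.231]
ee_rot: [-3.119, -0.379, 0.0]
ft_force: [0.4, -1.2, -1.1]
finger_gap: 0.4
grasp_force: 0.0
```

Emit:
servo_tool --increments '[{"x": 40, "y": -25, "z": 0, "rx": 0, "ry": 0, "rz": 0, "hand": 34}, {"x": 40, "y": -25, "z": 0, "rx": 0, "ry": 0, "rz": 0, "hand": 34}, {"x": 40, "y": -25, "z": 0, "rx": 0, "ry": 0, "rz": 0, "hand": 34}, {"x": 20, "y": -15, "z": 0, "rx": 0, "ry": 0, "rz": 0, "hand": 34}, {"x": 0, "y": 0, "z": 0, "rx": 0, "ry": 0, "rz": 0, "hand": 34}, {"x": 0, "y": 0, "z": 0, "rx": 0, "ry": 0, "rz": 0, "hand": 34}]'

```text
time_s: 2.0
position: [0.6725, -0.0335, 0.2305]
ee_rot: [-3.118, -0.381, 0.002]
ft_force: [0.2, -1.0, 0.4]
finger_gap: 0.399
grasp_force: 0.0
```

```bash
python3 -c "
from plan import *
go(hol(22,-77),.1,14); go(hol(22,-77),.058,14); print(monitor.get_obs()['joints'])"
```

```text
to [ 0.6859 -0.0176  0.1   ] shift mm [ 17.  -12.2 130.5] turn deg [-0.02  0.07 -0.08]
to [ 0.6859 -0.0176  0.058 ] shift mm [ 17.  -12.2 172.5] turn deg [-0.02  0.07 -0.08]
[-2.43341955e-01  3.38909721e-01  3.62109266e-01  1.59528043e+00
 -3.41581063e-04  2.65537831e+00]
```

Emit:
servo_tool --increments '[{"x": 17, "y": -12, "z": 10, "rx": 0, "ry": 0, "rz": 0, "hand": 34}, {"x": 0, "y": 0, "z": 40, "rx": 0, "ry": 0, "rz": 0, "hand": 34}, {"x": 0, "y": 0, "z": 40, "rx": 0, "ry": 0, "rz": 0, "hand": 34}, {"x": 0, "y": 0, "z": 30, "rx": 0, "ry": 0, "rz": 0, "hand": 34}, {"x": 0, "y": 0, "z": 0, "rx": 0, "ry": 0, "rz": 0, "hand": 34}, {"x": 0, "y": 0, "z": 15, "rx": 0, "ry": 0, "rz": 0, "hand": 34}, {"x": 0, "y": 0, "z": 15, "rx": 0, "ry": 0, "rz": 0, "hand": 34}, {"x": 0, "y": 0, "z": 10, "rx": 0, "ry": 0, "rz": 0, "hand": 34}, {"x": 0, "y": 0, "z": 0, "rx": 0, "ry": 0, "rz": 0, "hand": 34}]'

```text
time_s: 2.9
position: [0.6855, -0.0182, 0.0698]
ee_rot: [-3.118, -0.379, 0.003]
ft_force: [0.5, 0.1, -0.4]
finger_gap: 0.399
grasp_force: 0.0
```

```bash
python3 -c "
from plan import *
go(hol(22,-77),.058,14)
a,_=snap('top');b,_=snap('scene')
f=lambda p,u,v:cv2.resize(p[v-50:v+50,u-50:u+50],(400,400),interpolation=cv2.INTER_CUBIC)
cv2.imwrite('pics/knob.png',np.hstack([f(a,280,140),f(b,275,260)])[:,:,::-1])"
```

```text
to [ 0.6859 -0.0176  0.058 ] shift mm [ 0.5 -0.5 11.8] turn deg [-0.04  0.1  -0.15]
```

View pics/knob.png

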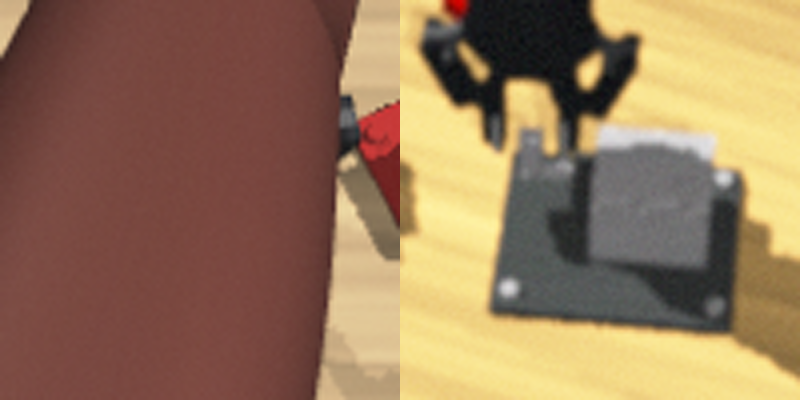

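The fingers straddle the knob cleanly (scene crop, knob near (530,140)). Next: lower, then draw by pushing with the inner finger.

Emit:
servo_tool --increments '[{"x": 0, "y": 0, "z": 11, "rx": 0, "ry": 0, "rz": 0, "hand": 34}, {"x": 0, "y": 5, "z": 0, "rx": 0, "ry": 0, "rz": 0, "hand": 34}, {"x": 0, "y": 4, "z": 0, "rx": 0, "ry": 0, "rz": 0, "hand": 34}, {"x": 0, "y": 4, "z": 0, "rx": 0, "ry": 0, "rz": 0, "hand": 34}, {"x": 0, "y": 4, "z": 0, "rx": 0, "ry": 0, "rz": 0, "hand": 34}, {"x": 0, "y": 4, "z": 0, "rx": 0, "ry": 0, "rz": 0, "hand": 34}, {"x": 0, "y": 4, "z": 0, "rx": 0, "ry": 0, "rz": 0, "hand": 34}, {"x": 0, "y": 4, "z": 0, "rx": 0, "ry": 0, "rz": 0, "hand": 34}, {"x": 0, "y": 0, "z": 0, "rx": 0, "ry": 0, "rz": 0, "hand": 34}]'

```text
time_s: 3.9
position: [0.6935, -0.0472, 0.0604]
ee_rot: [3.118, 0.378, 0.0]
ft_force: [-0.2, 0.3, 0.0]
finger_gap: 0.398
grasp_force: 0.0
```

Emit:
servo_tool --increments '[{"x": 0, "y": -5, "z": 0, "rx": 0, "ry": 0, "rz": 0, "hand": 34}, {"x": 0, "y": 0, "z": -15, "rx": 0, "ry": 0, "rz": 0, "hand": 34}, {"x": 0, "y": 0, "z": -40, "rx": 0, "ry": 0, "rz": 0, "hand": 34}, {"x": 0, "y": 0, "z": -40, "rx": 0, "ry": 0, "rz": 0, "hand": 34}, {"x": -20, "y": 10, "z": -30, "rx": 0, "ry": 0, "rz": 0, "hand": 84}, {"x": -35, "y": 25, "z": 0, "rx": 0, "ry": 0, "rz": -4, "hand": 84}, {"x": -40, "y": 27, "z": 0, "rx": 0, "ry": 0, "rz": -1, "hand": 84}, {"x": -40, "y": 27, "z": 0, "rx": 0, "ry": 0, "rz": 0, "hand": 84}, {"x": -40, "y": 27, "z": 0, "rx": 0, "ry": 0, "rz": 0, "hand": 84}, {"x": -35, "y": 20, "z": 0, "rx": 0, "ry": 0, "rz": 0, "hand": 84}, {"x": 0, "y": 0, "z": 0, "rx": 0, "ry": 0, "rz": 0, "hand": 84}]'

```text
time_s: 5.0
position: [0.5302, -0.2373, 0.1871]
ee_rot: [3.098, 0.507, 0.001]
ft_force: [-0.0, 0.9, -0.5]
finger_gap: 0.984
grasp_force: 0.0
```

```bash
python3 -c "
from plan import *
go((.4825,-.263),.1,18.8);go((.4825,-.263),.0,18.8)
p,d=snap('top');C=cloud('top',d)
k=(np.hypot(C[...,0]-.69,C[...,1]+.03)<.05)&(C[...,2]>.078)&(C[...,2]<.095)
P=C[k];print(k.sum(),P.mean(0) if k.sum() else 0)
a=np.radians(14);q=P[:,:2]-O;print((q@np.array([-np.sin(a),np.cos(a)])).mean(),(q@np.array([np.cos(a),np.sin(a)])).mean())"
```

```text
to [ 0.4825 -0.263   0.1   ] shift mm [-53.4   8.9  87.1] turn deg [ 0.14 -0.   -0.2 ]
to [ 0.4825 -0.263   0.    ] shift mm [-53.4   8.7 187.1] turn deg [ 0.14 -0.   -0.2 ]
43 [ 0.69265818 -0.03762707  0.08456218]
-0.09808252893999989 0.02373490115952298
```

Emit:
servo_tool --increments '[{"x": -27, "y": 5, "z": 0, "rx": 0, "ry": 0, "rz": 0, "hand": 79}, {"x": -26, "y": 4, "z": 20, "rx": 0, "ry": 0, "rz": 0, "hand": 79}, {"x": 0, "y": 0, "z": 40, "rx": 0, "ry": 0, "rz": 0, "hand": 79}, {"x": 0, "y": 0, "z": 40, "rx": 0, "ry": 0, "rz": 0, "hand": 79}, {"x": 0, "y": 0, "z": 30, "rx": 0, "ry": 0, "rz": 0, "hand": 79}, {"x": 0, "y": 0, "z": 20, "rx": 0, "ry": 0, "rz": 0, "hand": 79}, {"x": 0, "y": 0, "z": 0, "rx": 0, "ry": 0, "rz": 0, "hand": 79}, {"x": 0, "y": 0, "z": 0, "rx": 0, "ry": 0, "rz": 0, "hand": 79}]'

```text
time_s: 5.85
position: [0.486, -0.2592, 0.0365]
ee_rot: [3.098, 0.516, 0.001]
ft_force: [0.0, 0.6, 0.0]
finger_gap: 0.922
grasp_force: 0.0
```

```bash
python3 -c "
from plan import *
go((.4825,-.263),.0,18.8)
a,_=snap('top');b,_=snap('scene')
f=lambda p,u,v:cv2.resize(p[v-50:v+50,u-50:u+50],(400,400),interpolation=cv2.INTER_CUBIC)
cv2.imwrite('pics/pin.png',np.hstack([f(a,392,232),f(b,205,190)])[:,:,::-1])"
```

```text
to [ 0.4825 -0.263   0.    ] shift mm [-4.5  2.5 36.5] turn deg [ 0.04 -0.03  0.12]
```

View pics/pin.png

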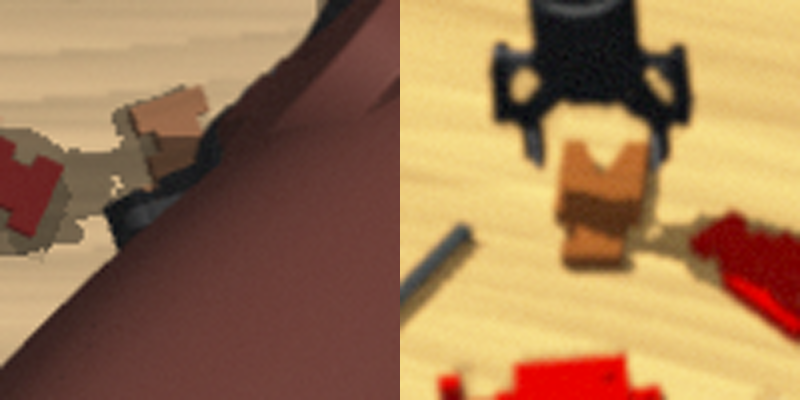

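The fingers stand either side of the pin body in the scene crop (540,160)/(660,160), with clear room. Finish the offset and descend.

Emit:
servo_tool --increments '[{"x": -4.5, "y": 2.5, "z": 0, "rx": 0, "ry": 0, "rz": 0, "hand": 79}, {"x": 0, "y": 0, "z": 15, "rx": 0, "ry": 0, "rz": 0, "hand": 79}, {"x": 0, "y": 0, "z": 12, "rx": 0, "ry": 0, "rz": 0, "hand": 79}, {"x": 0, "y": 0, "z": 7, "rx": 0, "ry": 0, "rz": 0, "hand": 79}, {"x": 0, "y": 0, "z": 0, "rx": 0, "ry": 0, "rz": 0, "hand": 79}, {"x": 0, "y": 0, "z": 0, "rx": 0, "ry": 0, "rz": 0, "hand": 79}]'

```text
time_s: 6.55
position: [0.4814, -0.2631, 0.0009]
ee_rot: [-3.099, -0.514, 0.001]
ft_force: [0.7, -0.4, 0.5]
finger_gap: 0.927
grasp_force: 0.0
```

Emit:
servo_tool --increments '[{"x": 0, "y": 0, "z": 3, "rx": 0, "ry": 0, "rz": 0, "hand": 79}, {"x": 0, "y": 0, "z": 0, "rx": 0, "ry": 0, "rz": 0, "hand": 79}]'

```text
time_s: 6.75
position: [0.4818, -0.2634, -0.0017]
ee_rot: [3.099, 0.515, 0.0]
ft_force: [0.2, 0.2, -0.1]
finger_gap: 0.927
grasp_force: 0.0
```

Emit:
servo_tool --increments '[{"x": 0, "y": 0, "z": 0, "rx": 0, "ry": 0, "rz": 0, "hand": 60}, {"x": 0, "y": 0, "z": 0, "rx": 0, "ry": 0, "rz": 0, "hand": 50}, {"x": 0, "y": 0, "z": 0, "rx": 0, "ry": 0, "rz": 0, "hand": 50}, {"x": 0, "y": 0, "z": 0, "rx": 0, "ry": 0, "rz": 0, "hand": 50}, {"x": 0, "y": 0, "z": 0, "rx": 0, "ry": 0, "rz": 0, "hand": 50}]'

```text
time_s: 7.25
position: [0.482, -0.2636, -0.001]
ee_rot: [3.098, 0.515, 0.001]
ft_force: [-1.0, 0.7, 5.4]
finger_gap: 0.733
grasp_force: 66.4
```

Emit:
servo_tool --increments '[{"x": 0, "y": 0, "z": -5, "rx": 0, "ry": 0, "rz": 0, "hand": 50}, {"x": 0, "y": 0, "z": -15, "rx": 0, "ry": 0, "rz": 0, "hand": 50}, {"x": 0, "y": 0, "z": -30, "rx": 0, "ry": 0, "rz": 0, "hand": 50}, {"x": 0, "y": 0, "z": -30, "rx": 0, "ry": 0, "rz": 0, "hand": 50}, {"x": 0, "y": 0, "z": -30, "rx": 0, "ry": 0, "rz": 0, "hand": 50}, {"x": 0, "y": 0, "z": 0, "rx": 0, "ry": 0, "rz": 0, "hand": 50}, {"x": 0, "y": 0, "z": 0, "rx": 0, "ry": 0, "rz": 0, "hand": 50}]'

```text
time_s: 7.95
position: [0.4821, -0.2637, 0.1095]
ee_rot: [3.098, 0.514, 0.002]
ft_force: [0.6, -0.4, -1.6]
finger_gap: 0.735
grasp_force: 65.8
```

```bash
python3 -c "
from plan import *
go(hol(-90,0),.11,14)"
```

```text
to [0.5586 0.03   0.11  ] shift mm [ 167.3 -253.3   -0.8] turn deg [ 0.1  -0.06  4.86]
```

Emit:
servo_tool --increments '[{"x": 10, "y": -15, "z": 0, "rx": 0, "ry": 0, "rz": 0, "hand": 50}, {"x": 20, "y": -30, "z": 0, "rx": 0, "ry": 0, "rz": 0, "hand": 50}, {"x": 20, "y": -30, "z": 0, "rx": 0, "ry": 0, "rz": 0, "hand": 50}, {"x": 20, "y": -30, "z": 0, "rx": 0, "ry": 0, "rz": 0, "hand": 50}, {"x": 20, "y": -30, "z": 0, "rx": 0, "ry": 0, "rz": 0, "hand": 50}, {"x": 20, "y": -30, "z": 0, "rx": 0, "ry": 0, "rz": 0, "hand": 50}, {"x": 20, "y": -30, "z": 0, "rx": 0, "ry": 0, "rz": 0, "hand": 50}, {"x": 20, "y": -30, "z": 0, "rx": 0, "ry": 0, "rz": 2, "hand": 50}, {"x": 17, "y": -28, "z": 0, "rx": 0, "ry": 0, "rz": 2.9, "hand": 50}, {"x": 0, "y": 0, "z": 0, "rx": 0, "ry": 0, "rz": 0, "hand": 50}, {"x": 0, "y": 0, "z": 0, "rx": 0, "ry": 0, "rz": 0, "hand": 50}]'

```text
time_s: 9.05
position: [0.5582, 0.0304, 0.107]
ee_rot: [-3.118, -0.385, 0.004]
ft_force: [0.5, -0.4, -1.1]
finger_gap: 0.733
grasp_force: 65.8
```

```bash
python3 -c "
from plan import *
go(hol(-90,0),.038,14)
a,d=snap('top');b,e=snap('scene')
f=lambda p,u,v:cv2.resize(p[v-60:v+60,u-60:u+60],(400,400),interpolation=cv2.INTER_CUBIC)
cv2.imwrite('pics/carry.png',np.hstack([f(a,265,185),f(b,290,230)])[:,:,::-1])"
```

```text
to [0.5586 0.03   0.038 ] shift mm [ 0.4  0.5 69. ] turn deg [-0.03  0.13  0.07]
```

View pics/carry.png

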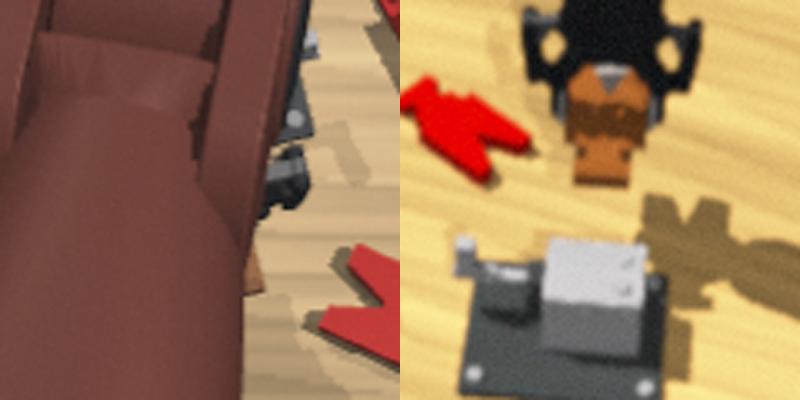

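The scene crop shows the bolt drawn out (knob at (465,245)), and the pin held with its tongue towards the holder. I'll check the pin's height, tilt and lateral offset relative to the block in the same camera.

Run:
```python
from plan import *
p,d=load('scene');C=cloud('scene',d);hsv=cv2.cvtColor(p,cv2.COLOR_RGB2HSV).astype(int)
a=np.radians(14);ex=np.array([np.cos(a),np.sin(a)]);ey=np.array([-ex[1],ex[0]])
H=np.stack([(C[...,:2]-O)@ex,(C[...,:2]-O)@ey,C[...,2]],-1)*1000
def fit(P,name):
    P=P.copy()
    for _ in range(6):
        A=np.c_[P[:,:2]-P[:,:2].mean(0),np.ones(len(P))];s=np.linalg.lstsq(A,P[:,2],rcond=None)[0];r=P[:,2]-A@s;P=P[abs(r)<max(1.5,1.5*r.std())]
    print(name,len(P),'z',s[2].round(2),'slopes',s[:2].round(3),'x',P[:,0].min().round(1),P[:,0].max().round(1),'y',np.percentile(P[:,1],[2,98]).round(1),'centre',P[:,:2].mean(0).round(1))
    return P
B=H[(abs(H[...,0]-30)<40)&(abs(H[...,1])<45)&(H[...,2]>67)&(H[...,2]<80)];fit(B,'block')
pin=(hsv[...,1]>100)&(hsv[...,0]<20)&(H[...,2]>114)&(H[...,2]<140)&(H[...,0]<0)&(H[...,0]>-150)
P=H[pin]
T=fit(P[P[:,0]>P[:,0].max()-35],'tongue');b=fit(P[P[:,0]<P[:,0].max()-50],'body')
for lo in range(int(P[:,0].min()),int(P[:,0].max()),8):
    s=P[(P[:,0]>=lo)&(P[:,0]<lo+8)]
    if len(s)>3: print(lo,s[:,1].min().round(1),s[:,1].max().round(1),np.median(s[:,2]).round(1),len(s))
```

```text
block 318 z 69.93 slopes [0.011 0.014] x 1.9 66.0 y [-32.8  39.8] centre [33.2  3.3]
tongue 75 z 121.78 slopes [-0.082 -0.067] x -48.8 -15.8 y [-16.5  22.4] centre [-31.2   3.6]
body 205 z 124.02 slopes [ 0.036 -0.001] x -132.7 -65.1 y [-27.6  31.9] centre [-94.6   2.7]
-132 -20.8 24.6 122.9 18
-124 -25.4 27.5 123.0 24
-116 -27.9 33.1 123.8 44
-108 -26.9 33.7 123.9 48
-100 -26.1 33.9 124.2 44
-92 -28.6 47.0 124.2 64
-84 -40.9 47.6 124.5 64
-76 -34.8 40.7 124.2 61
-68 -29.0 33.5 122.9 80
-60 -25.6 23.7 122.5 44
-52 -16.9 24.1 121.9 43
-44 -8.9 24.8 123.0 25
-36 -18.4 22.5 121.3 36
-28 -17.6 23.3 121.8 42
-20 -17.0 23.1 118.9 40
```

Height and lateral offset agree with the plan (top 126, centred within 0.5 mm relative to the block). Now lower to the slot height and approach the mouth.

Emit:
servo_tool --increments '[{"x": 0, "y": 0, "z": 20, "rx": 0, "ry": 0, "rz": 0, "hand": 50}, {"x": 0, "y": 0, "z": 25, "rx": 0, "ry": 0, "rz": 0, "hand": 50}, {"x": 0, "y": 0, "z": 20, "rx": 0, "ry": 0, "rz": 0, "hand": 50}, {"x": 0, "y": 0, "z": 0, "rx": 0, "ry": 0, "rz": 0, "hand": 50}, {"x": 0, "y": 0, "z": 0, "rx": 0, "ry": 0, "rz": 0, "hand": 50}, {"x": 0, "y": 0, "z": 0, "rx": 0, "ry": 0, "rz": 0, "hand": 50}]'

```text
time_s: 9.75
position: [0.5599, 0.0292, 0.0447]
ee_rot: [3.118, 0.381, 0.003]
ft_force: [-0.5, 0.2, -0.2]
finger_gap: 0.728
grasp_force: 65.8
```

```bash
python3 -c "
from plan import *
go(hol(-76,0),.038,14)"
```

```text
to [0.5722 0.0334 0.038 ] shift mm [12.9 -1.2  6.7] turn deg [ 0.05 -0.09 -0.08]
```

Emit:
servo_tool --increments '[{"x": 0, "y": -0.6, "z": 6.5, "rx": 0, "ry": 0, "rz": 0, "hand": 50}, {"x": 6, "y": 0, "z": 0, "rx": 0, "ry": 0, "rz": 0, "hand": 50}, {"x": 6, "y": 0, "z": 0, "rx": 0, "ry": 0, "rz": 0, "hand": 50}, {"x": 0, "y": 0, "z": 0, "rx": 0, "ry": 0, "rz": 0, "hand": 50}, {"x": 0, "y": 0, "z": 0, "rx": 0, "ry": 0, "rz": 0, "hand": 50}]'

```text
time_s: 10.25
position: [0.5708, 0.0334, 0.0369]
ee_rot: [3.118, 0.382, 0.0]
ft_force: [-0.1, 0.1, -1.3]
finger_gap: 0.73
grasp_force: 65.9
```

Run:
```python
from plan import *
b=[snap('scene')[0] for _ in range(1)][0]
L=[]
for _ in range(8):
    imaging.camera('scene'); L.append(monitor.get_obs()['position'])
print(np.mean(L,0),np.std(L,0)); print(*hol(-76,0),.038)
cv2.imwrite('pics/ins.png',cv2.resize(b[200:300,230:350],(720,600),interpolation=cv2.INTER_CUBIC)[:,:,::-1])
```

```text
[0.57047408 0.03329122 0.03678731] [2.69289317e-05 2.27364308e-05 1.70975358e-05]
0.5721575248030243 0.03341393593442525 0.038
```

View pics/ins.png

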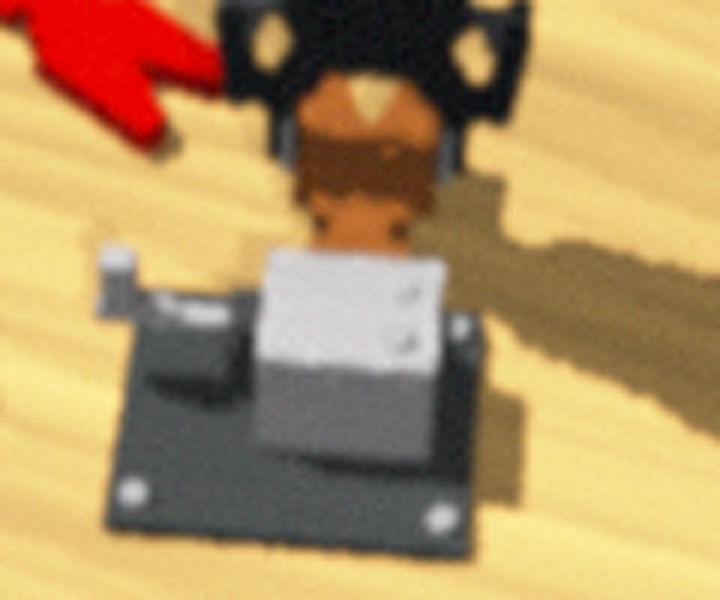

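Emit:
servo_tool --increments '[{"x": 0, "y": 0, "z": -1.2, "rx": 0, "ry": 0, "rz": 0, "hand": 50}, {"x": 1.5, "y": 0, "z": 0, "rx": 0, "ry": 0, "rz": 0, "hand": 50}, {"x": 1.5, "y": 0, "z": 0, "rx": 0, "ry": 0, "rz": 0, "hand": 50}, {"x": 1, "y": 0, "z": 0, "rx": 0, "ry": 0, "rz": 0, "hand": 50}, {"x": 1, "y": 0, "z": 0, "rx": 0, "ry": 0, "rz": 0, "hand": 50}, {"x": 0, "y": 0, "z": 0, "rx": 0, "ry": 0, "rz": 0, "hand": 50}]'

```text
time_s: 11.3
position: [0.5755, 0.0345, 0.0379]
ee_rot: [3.118, 0.382, -0.0]
ft_force: [0.3, 0.3, -1.2]
finger_gap: 0.73
grasp_force: 65.9
```

Emit:
servo_tool --increments '[{"x": 1, "y": 0, "z": 0, "rx": 0, "ry": 0, "rz": 0, "hand": 50}, {"x": 1, "y": 0, "z": 0, "rx": 0, "ry": 0, "rz": 0, "hand": 50}, {"x": 0, "y": 0, "z": 0, "rx": 0, "ry": 0, "rz": 0, "hand": 50}]'

```text
time_s: 11.6
position: [0.5774, 0.035, 0.038]
ee_rot: [3.118, 0.382, 0.0]
ft_force: [0.4, 0.1, -1.0]
finger_gap: 0.731
grasp_force: 65.9
```

Emit:
servo_tool --increments '[{"x": 1, "y": 0, "z": 0, "rx": 0, "ry": 0, "rz": 0, "hand": 50}, {"x": 1, "y": 0, "z": 0, "rx": 0, "ry": 0, "rz": 0, "hand": 50}, {"x": 0, "y": 0, "z": 0, "rx": 0, "ry": 0, "rz": 0, "hand": 50}]'

```text
time_s: 11.9
position: [0.5794, 0.0355, 0.038]
ee_rot: [3.118, 0.382, 0.0]
ft_force: [-0.9, 0.2, -1.0]
finger_gap: 0.73
grasp_force: 65.9
```

Emit:
servo_tool --increments '[{"x": 1.5, "y": 0, "z": 0, "rx": 0, "ry": 0, "rz": 0, "hand": 50}, {"x": 1.5, "y": 0, "z": 0, "rx": 0, "ry": 0, "rz": 0, "hand": 50}, {"x": 0, "y": 0, "z": 0, "rx": 0, "ry": 0, "rz": 0, "hand": 50}]'

```text
time_s: 12.2
position: [0.5824, 0.0362, 0.038]
ee_rot: [3.118, 0.382, 0.0]
ft_force: [0.7, -0.4, -1.2]
finger_gap: 0.731
grasp_force: 65.9
```

Emit:
servo_tool --increments '[{"x": 1.5, "y": 0, "z": 0, "rx": 0, "ry": 0, "rz": 0, "hand": 50}, {"x": 1.5, "y": 0, "z": 0, "rx": 0, "ry": 0, "rz": 0, "hand": 50}, {"x": 0, "y": 0, "z": 0, "rx": 0, "ry": 0, "rz": 0, "hand": 50}]'

```text
time_s: 12.5
position: [0.5853, 0.0369, 0.038]
ee_rot: [3.118, 0.382, 0.0]
ft_force: [-0.7, -0.1, -2.0]
finger_gap: 0.731
grasp_force: 65.9
```

Emit:
servo_tool --increments '[{"x": 1.5, "y": 0, "z": 0, "rx": 0, "ry": 0, "rz": 0, "hand": 50}, {"x": 1.5, "y": 0, "z": 0, "rx": 0, "ry": 0, "rz": 0, "hand": 50}, {"x": 1.5, "y": 0, "z": 0, "rx": 0, "ry": 0, "rz": 0, "hand": 50}, {"x": 0, "y": 0, "z": 0, "rx": 0, "ry": 0, "rz": 0, "hand": 50}]'

```text
time_s: 12.9
position: [0.5896, 0.038, 0.038]
ee_rot: [3.118, 0.382, 0.0]
ft_force: [0.5, 0.4, -1.0]
finger_gap: 0.733
grasp_force: 65.9
```

Emit:
servo_tool --increments '[{"x": 2, "y": 0, "z": 0, "rx": 0, "ry": 0, "rz": 0, "hand": 50}, {"x": 2, "y": 0, "z": 0, "rx": 0, "ry": 0, "rz": 0, "hand": 50}, {"x": 2, "y": 0, "z": 0, "rx": 0, "ry": 0, "rz": 0, "hand": 50}, {"x": 2, "y": 0, "z": 0, "rx": 0, "ry": 0, "rz": 0, "hand": 50}, {"x": 0, "y": 0, "z": 0, "rx": 0, "ry": 0, "rz": 0, "hand": 50}]'

```text
time_s: 13.4
position: [0.5975, 0.04, 0.038]
ee_rot: [3.118, 0.382, 0.0]
ft_force: [-0.2, 0.5, -1.8]
finger_gap: 0.73
grasp_force: 65.9
```

Emit:
servo_tool --increments '[{"x": 2, "y": 0, "z": 0, "rx": 0, "ry": 0, "rz": 0, "hand": 50}, {"x": 2, "y": 0, "z": 0, "rx": 0, "ry": 0, "rz": 0, "hand": 50}, {"x": 2, "y": 0, "z": 0, "rx": 0, "ry": 0, "rz": 0, "hand": 50}, {"x": 2, "y": 0, "z": 0, "rx": 0, "ry": 0, "rz": 0, "hand": 50}, {"x": 0, "y": 0, "z": 0, "rx": 0, "ry": 0, "rz": 0, "hand": 50}]'

```text
time_s: 13.9
position: [0.6052, 0.0419, 0.038]
ee_rot: [3.118, 0.382, 0.0]
ft_force: [-0.4, -0.3, -1.7]
finger_gap: 0.734
grasp_force: 65.9
```

Emit:
servo_tool --increments '[{"x": 2, "y": 0, "z": 0, "rx": 0, "ry": 0, "rz": 0, "hand": 50}, {"x": 2, "y": 0, "z": 0, "rx": 0, "ry": 0, "rz": 0, "hand": 50}, {"x": 1, "y": 0, "z": 0, "rx": 0, "ry": 0, "rz": 0, "hand": 50}, {"x": 0, "y": 0, "z": 0, "rx": 0, "ry": 0, "rz": 0, "hand": 50}]'

```text
time_s: 14.3
position: [0.61, 0.0431, 0.038]
ee_rot: [3.118, 0.382, 0.0]
ft_force: [-0.1, 0.4, -1.8]
finger_gap: 0.733
grasp_force: 65.9
```

Emit:
servo_tool --increments '[{"x": 1.5, "y": 0, "z": 0, "rx": 0, "ry": 0, "rz": 0, "hand": 50}, {"x": 1.5, "y": 0, "z": 0, "rx": 0, "ry": 0, "rz": 0, "hand": 50}, {"x": 1, "y": 0, "z": 0, "rx": 0, "ry": 0, "rz": 0, "hand": 50}, {"x": 0, "y": 0, "z": 0, "rx": 0, "ry": 0, "rz": 0, "hand": 50}]'

```text
time_s: 14.7
position: [0.6139, 0.0441, 0.038]
ee_rot: [3.118, 0.382, 0.0]
ft_force: [0.8, 0.5, -1.3]
finger_gap: 0.727
grasp_force: 65.9
```

Emit:
servo_tool --increments '[{"x": 1, "y": 0, "z": 0, "rx": 0, "ry": 0, "rz": 0, "hand": 50}, {"x": 0.5, "y": 0, "z": 0, "rx": 0, "ry": 0, "rz": 0, "hand": 50}, {"x": 0, "y": 0, "z": 0, "rx": 0, "ry": 0, "rz": 0, "hand": 50}]'

```text
time_s: 15.0
position: [0.6152, 0.0444, 0.038]
ee_rot: [3.118, 0.382, -0.0]
ft_force: [0.4, 0.5, -2.1]
finger_gap: 0.733
grasp_force: 65.9
```

Emit:
servo_tool --increments '[{"x": 0.5, "y": 0, "z": 0, "rx": 0, "ry": 0, "rz": 0, "hand": 50}, {"x": 0.5, "y": 0, "z": 0, "rx": 0, "ry": 0, "rz": 0, "hand": 50}, {"x": 0, "y": 0, "z": 0, "rx": 0, "ry": 0, "rz": 0, "hand": 50}]'

```text
time_s: 15.3
position: [0.6162, 0.0446, 0.038]
ee_rot: [3.118, 0.382, 0.0]
ft_force: [0.4, 0.5, -0.8]
finger_gap: 0.733
grasp_force: 65.9
```

Emit:
servo_tool --increments '[{"x": 0.7, "y": 0, "z": 0, "rx": 0, "ry": 0, "rz": 0, "hand": 50}, {"x": 0, "y": 0, "z": 0, "rx": 0, "ry": 0, "rz": 0, "hand": 50}]'

```text
time_s: 15.5
position: [0.6169, 0.0448, 0.038]
ee_rot: [3.118, 0.382, 0.0]
ft_force: [-1.0, -0.4, -1.3]
finger_gap: 0.731
grasp_force: 65.9
```

Emit:
servo_tool --increments '[{"x": 0.7, "y": 0, "z": 0, "rx": 0, "ry": 0, "rz": 0, "hand": 50}, {"x": 0, "y": 0, "z": 0, "rx": 0, "ry": 0, "rz": 0, "hand": 50}]'

```text
time_s: 15.7
position: [0.6176, 0.045, 0.038]
ee_rot: [3.118, 0.382, 0.0]
ft_force: [0.0, -0.8, -1.6]
finger_gap: 0.732
grasp_force: 65.9
```

Emit:
servo_tool --increments '[{"x": 0.7, "y": 0, "z": 0, "rx": 0, "ry": 0, "rz": 0, "hand": 50}, {"x": 0, "y": 0, "z": 0, "rx": 0, "ry": 0, "rz": 0, "hand": 50}]'

```text
time_s: 15.9
position: [0.6183, 0.0451, 0.038]
ee_rot: [3.118, 0.382, 0.0]
ft_force: [-0.3, -1.1, -0.7]
finger_gap: 0.728
grasp_force: 65.9
```

Emit:
servo_tool --increments '[{"x": 0.6, "y": 0, "z": 0, "rx": 0, "ry": 0, "rz": 0, "hand": 50}, {"x": 0, "y": 0, "z": 0, "rx": 0, "ry": 0, "rz": 0, "hand": 50}]'

```text
time_s: 16.1
position: [0.6188, 0.0453, 0.038]
ee_rot: [3.118, 0.381, 0.0]
ft_force: [-0.1, -0.5, -0.5]
finger_gap: 0.737
grasp_force: 65.9
```

Emit:
servo_tool --increments '[{"x": 0.6, "y": 0, "z": 0, "rx": 0, "ry": 0, "rz": 0, "hand": 50}, {"x": 0, "y": 0, "z": 0, "rx": 0, "ry": 0, "rz": 0, "hand": 50}]'

```text
time_s: 16.3
position: [0.6194, 0.0454, 0.038]
ee_rot: [3.118, 0.382, 0.0]
ft_force: [-0.8, 0.5, -0.7]
finger_gap: 0.728
grasp_force: 65.9
```

Emit:
servo_tool --increments '[{"x": 0.6, "y": 0, "z": 0, "rx": 0, "ry": 0, "rz": 0, "hand": 50}, {"x": 0, "y": 0, "z": 0, "rx": 0, "ry": 0, "rz": 0, "hand": 50}]'

```text
time_s: 16.5
position: [0.62, 0.0456, 0.038]
ee_rot: [3.118, 0.382, 0.0]
ft_force: [0.2, -0.7, -1.8]
finger_gap: 0.734
grasp_force: 65.9
```

Emit:
servo_tool --increments '[{"x": 0.6, "y": 0, "z": 0, "rx": 0, "ry": 0, "rz": 0, "hand": 50}, {"x": 0, "y": 0, "z": 0, "rx": 0, "ry": 0, "rz": 0, "hand": 50}]'

```text
time_s: 16.7
position: [0.6206, 0.0457, 0.0379]
ee_rot: [3.118, 0.382, 0.0]
ft_force: [-0.2, -0.2, -1.0]
finger_gap: 0.73
grasp_force: 65.9
```

Emit:
servo_tool --increments '[{"x": 0.6, "y": 0, "z": 0, "rx": 0, "ry": 0, "rz": 0, "hand": 50}, {"x": 0, "y": 0, "z": 0, "rx": 0, "ry": 0, "rz": 0, "hand": 50}]'

```text
time_s: 16.9
position: [0.6212, 0.0458, 0.038]
ee_rot: [3.118, 0.382, 0.0]
ft_force: [-0.6, -0.1, -1.0]
finger_gap: 0.732
grasp_force: 65.9
```

Emit:
servo_tool --increments '[{"x": 0.6, "y": 0, "z": 0, "rx": 0, "ry": 0, "rz": 0, "hand": 50}, {"x": 0, "y": 0, "z": 0, "rx": 0, "ry": 0, "rz": 0, "hand": 50}]'

```text
time_s: 17.1
position: [0.6215, 0.046, 0.0379]
ee_rot: [3.118, 0.382, -0.001]
ft_force: [-1.7, -0.2, -0.7]
finger_gap: 0.734
grasp_force: 66.0
```

Run:
```python
from plan import *
b,_=snap('scene')
cv2.imwrite('pics/ins2.png',cv2.resize(b[200:290,240:360],(800,600),interpolation=cv2.INTER_CUBIC)[:,:,::-1])
```

```text
(no output)
```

View pics/ins2.png

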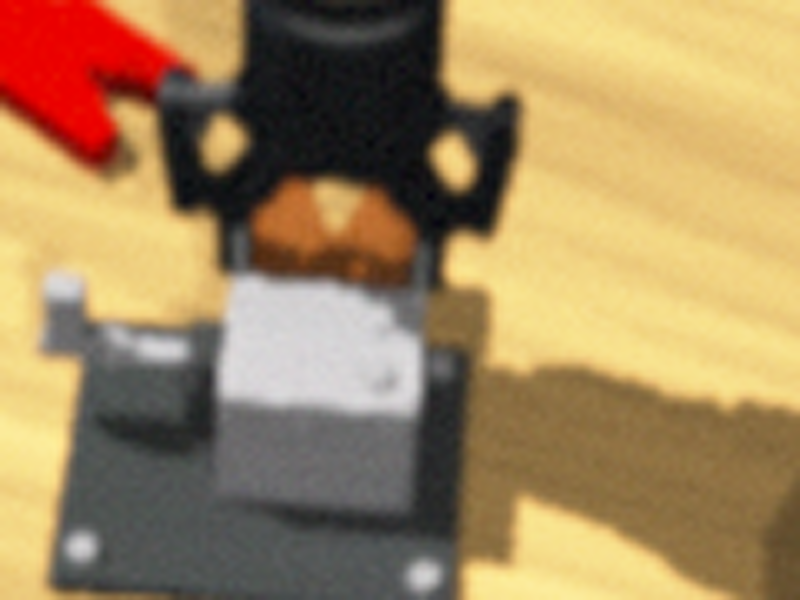

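The pin is deep in the slot, with the body nearly at the block face (row ~280), and a first hint of contact force. Nudge further.

Emit:
servo_tool --increments '[{"x": 0.5, "y": 0, "z": 0, "rx": 0, "ry": 0, "rz": 0, "hand": 50}, {"x": 0, "y": 0, "z": 0, "rx": 0, "ry": 0, "rz": 0, "hand": 50}]'

```text
time_s: 17.35
position: [0.6216, 0.046, 0.0379]
ee_rot: [3.118, 0.381, -0.002]
ft_force: [-4.5, -1.0, 1.4]
finger_gap: 0.732
grasp_force: 66.2
```

Emit:
servo_tool --increments '[{"x": 0.5, "y": 0, "z": 0, "rx": 0, "ry": 0, "rz": 0, "hand": 50}, {"x": 0, "y": 0, "z": 0, "rx": 0, "ry": 0, "rz": 0, "hand": 50}]'

```text
time_s: 17.55
position: [0.6216, 0.046, 0.0379]
ee_rot: [3.118, 0.381, -0.004]
ft_force: [-7.8, -1.5, 2.9]
finger_gap: 0.73
grasp_force: 66.5
```

Shoulders are home: the arm stopped moving and the axial force rises smoothly to 8 N. Now relieve, lower a touch, release and rise.

Emit:
servo_tool --increments '[{"x": -0.8, "y": 0, "z": 0, "rx": 0, "ry": 0, "rz": 0, "hand": 50}, {"x": 0, "y": 0, "z": 0.8, "rx": 0, "ry": 0, "rz": 0, "hand": 50}, {"x": 0, "y": 0, "z": 0, "rx": 0, "ry": 0, "rz": 0, "hand": 50}]'

```text
time_s: 17.85
position: [0.6216, 0.046, 0.0371]
ee_rot: [3.118, 0.381, -0.001]
ft_force: [-4.9, -1.0, 1.3]
finger_gap: 0.73
grasp_force: 66.3
```

Emit:
servo_tool --increments '[{"x": 0, "y": 0, "z": 0, "rx": 0, "ry": 0, "rz": 0, "hand": 66}, {"x": 0, "y": 0, "z": 0, "rx": 0, "ry": 0, "rz": 0, "hand": 70}, {"x": 0, "y": 0, "z": 0, "rx": 0, "ry": 0, "rz": 0, "hand": 78}, {"x": 0, "y": 0, "z": 0, "rx": 0, "ry": 0, "rz": 0, "hand": 78}, {"x": 0, "y": 0, "z": 0, "rx": 0, "ry": 0, "rz": 0, "hand": 78}]'

```text
time_s: 18.35
position: [0.622, 0.0461, 0.0372]
ee_rot: [3.118, 0.382, 0.001]
ft_force: [-0.7, 0.3, -0.6]
finger_gap: 0.908
grasp_force: 0.0
```

Emit:
servo_tool --increments '[{"x": 0, "y": 0, "z": -10, "rx": 0, "ry": 0, "rz": 0, "hand": 78}, {"x": 0, "y": 0, "z": -30, "rx": 0, "ry": 0, "rz": 0, "hand": 78}, {"x": 0, "y": 0, "z": -40, "rx": 0, "ry": 0, "rz": 0, "hand": 78}, {"x": 0, "y": 0, "z": -40, "rx": 0, "ry": 0, "rz": 0, "hand": 78}, {"x": 20, "y": 35, "z": 0, "rx": 0, "ry": 0, "rz": 0, "hand": 34}, {"x": 25, "y": 40, "z": 0, "rx": 0, "ry": 0, "rz": 0, "hand": 34}, {"x": 0, "y": 23, "z": 0, "rx": 0, "ry": 0, "rz": 0, "hand": 34}, {"x": 0, "y": 0, "z": 0, "rx": 0, "ry": 0, "rz": 0, "hand": 34}, {"x": 0, "y": 0, "z": 0, "rx": 0, "ry": 0, "rz": 0, "hand": 34}]'

```text
time_s: 19.25
position: [0.6891, -0.0384, 0.1575]
ee_rot: [-3.118, -0.38, 0.0]
ft_force: [-0.7, 0.0, -0.4]
finger_gap: 0.4
grasp_force: 0.0
```

Run:
```python
from plan import *
go(hol(22,-97),.061,14)
b,d=snap('scene');a,_=snap('top')
C=cloud('scene',d);hsv=cv2.cvtColor(b,cv2.COLOR_RGB2HSV).astype(int)
t=np.radians(14);ex=np.array([np.cos(t),np.sin(t)]);ey=np.array([-ex[1],ex[0]])
H=np.stack([(C[...,:2]-O)@ex,(C[...,:2]-O)@ey,C[...,2]],-1)*1000
P=H[(hsv[...,1]>100)&(hsv[...,0]<20)&(H[...,2]>40)&(H[...,2]<65)&(abs(H[...,1])<45)&(H[...,0]>-90)&(H[...,0]<10)]
for lo in range(-90,10,8):
    s=P[(P[:,0]>=lo)&(P[:,0]<lo+8)]
    if len(s)>3: print(lo,s[:,0].min().round(1),np.percentile(s[:,1],[3,97]).round(1),np.median(s[:,2]).round(1),len(s))
f=lambda p,u,v:cv2.resize(p[v-50:v+50,u-50:u+50],(400,400),interpolation=cv2.INTER_CUBIC)
cv2.imwrite('pics/rel.png',np.hstack([f(a,262,160),f(b,285,250)])[:,:,::-1])
```

```text
to [ 0.6907 -0.037   0.061 ] shift mm [ 1.9 -1.  96.5] turn deg [-0.01  0.   -0.1 ]
-74 -73.9 [-27.7  32.4] 49.6 23
-66 -65.5 [-26.9  34.6] 50.5 37
-58 -58.0 [-26.   32.4] 50.0 35
-50 -49.8 [-24.6  34.2] 51.8 49
-42 -41.8 [-26.5  33.3] 51.7 51
-34 -33.9 [-26.9  31.1] 51.9 49
-26 -26.0 [-25.9  34.1] 52.8 56
-18 -17.7 [-24.9  30.1] 52.9 23
```

View pics/rel.png

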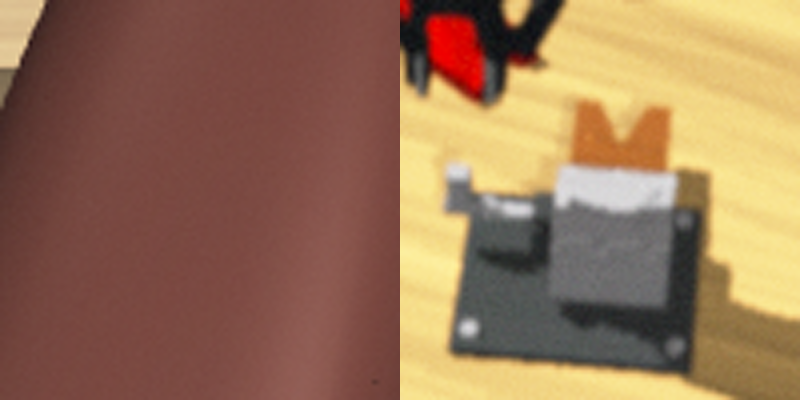

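Pin is in the slot, centred, with a slight droop and the tail about 75 mm out. Knob is at crop (458,180). Now shut the bolt with the outer finger, opening 26.

Emit:
servo_tool --increments '[{"x": 2, "y": 0, "z": 0, "rx": 0, "ry": 0, "rz": 0, "hand": 26}, {"x": 0, "y": 0, "z": 30, "rx": 0, "ry": 0, "rz": 0, "hand": 26}, {"x": 0, "y": 0, "z": 25, "rx": 0, "ry": 0, "rz": 0, "hand": 26}, {"x": 0, "y": 0, "z": 0, "rx": 0, "ry": 0, "rz": 0, "hand": 26}, {"x": 0, "y": 0, "z": 10, "rx": 0, "ry": 0, "rz": 0, "hand": 26}, {"x": 0, "y": 0, "z": 5, "rx": 0, "ry": 0, "rz": 0, "hand": 26}, {"x": 0, "y": 0, "z": 0, "rx": 0, "ry": 0, "rz": 0, "hand": 26}]'

```text
time_s: 20.05
position: [0.6912, -0.0376, 0.0874]
ee_rot: [3.118, 0.382, 0.0]
ft_force: [0.7, -0.1, 0.4]
finger_gap: 0.304
grasp_force: 0.0
```

```bash
python3 -c "
from plan import *
go(hol(22,-98),.061,14)
b,_=snap('scene')
cv2.imwrite('pics/k2.png',cv2.resize(b[215:285,240:330],(540,420),interpolation=cv2.INTER_CUBIC)[:,:,::-1])"
```

```text
to [ 0.691 -0.038  0.061] shift mm [-0.3  0.3 26.4] turn deg [ 0.01 -0.01 -0.04]
```

View pics/k2.png

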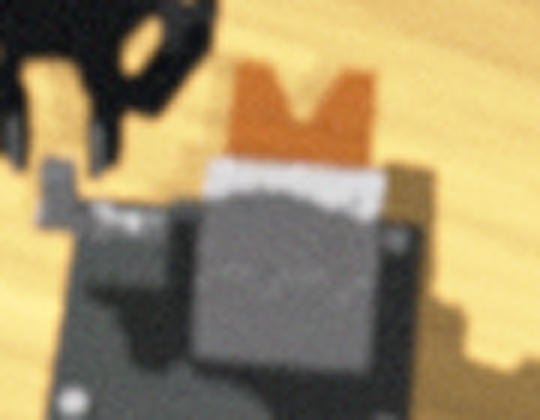

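The knob (40–75, row 170) sits between the fingers (15 and 100). Lower and push; that was my last picture.

Emit:
servo_tool --increments '[{"x": 0, "y": 0, "z": 8, "rx": 0, "ry": 0, "rz": 0, "hand": 26}, {"x": 0, "y": 0, "z": 9, "rx": 0, "ry": 0, "rz": 0, "hand": 26}, {"x": 0, "y": 0, "z": 9, "rx": 0, "ry": 0, "rz": 0, "hand": 26}, {"x": 0, "y": 0, "z": 0, "rx": 0, "ry": 0, "rz": 0, "hand": 26}]'

```text
time_s: 20.5
position: [0.6899, -0.0374, 0.0588]
ee_rot: [-3.117, -0.381, 0.005]
ft_force: [-0.1, -0.8, -0.1]
finger_gap: 0.303
grasp_force: 0.0
```

Emit:
servo_tool --increments '[{"x": 0, "y": -2, "z": 0, "rx": 0, "ry": 0, "rz": 0, "hand": 26}, {"x": 0, "y": -2, "z": 0, "rx": 0, "ry": 0, "rz": 0, "hand": 26}, {"x": 0, "y": -2, "z": 0, "rx": 0, "ry": 0, "rz": 0, "hand": 26}, {"x": 0, "y": -2, "z": 0, "rx": 0, "ry": 0, "rz": 0, "hand": 26}, {"x": 0, "y": -2, "z": 0, "rx": 0, "ry": 0, "rz": 0, "hand": 26}, {"x": 0, "y": -2, "z": 0, "rx": 0, "ry": 0, "rz": 0, "hand": 26}, {"x": 0, "y": 0, "z": 0, "rx": 0, "ry": 0, "rz": 0, "hand": 26}]'

```text
time_s: 21.2
position: [0.6883, -0.0257, 0.0615]
ee_rot: [3.118, 0.382, 0.001]
ft_force: [-0.8, -0.2, 1.2]
finger_gap: 0.303
grasp_force: 0.3
```

Emit:
servo_tool --increments '[{"x": 0, "y": -1, "z": 0, "rx": 0, "ry": 0, "rz": 0, "hand": 26}, {"x": 0, "y": -1, "z": 0, "rx": 0, "ry": 0, "rz": 0, "hand": 26}, {"x": 0, "y": -1, "z": 0, "rx": 0, "ry": 0, "rz": 0, "hand": 26}, {"x": 0, "y": 0, "z": 0, "rx": 0, "ry": 0, "rz": 0, "hand": 26}]'

```text
time_s: 21.6
position: [0.6876, -0.0231, 0.0613]
ee_rot: [3.118, 0.382, 0.0]
ft_force: [0.4, -1.4, 1.0]
finger_gap: 0.302
grasp_force: 0.8
```

Emit:
servo_tool --increments '[{"x": 0, "y": -1, "z": 0, "rx": 0, "ry": 0, "rz": 0, "hand": 26}, {"x": 0, "y": -1, "z": 0, "rx": 0, "ry": 0, "rz": 0, "hand": 26}, {"x": 0, "y": 0, "z": 0, "rx": 0, "ry": 0, "rz": 0, "hand": 26}]'

```text
time_s: 21.9
position: [0.687, -0.0211, 0.0612]
ee_rot: [-3.118, -0.382, -0.0]
ft_force: [1.3, -1.2, 1.0]
finger_gap: 0.3
grasp_force: 0.7
```

Emit:
servo_tool --increments '[{"x": 0, "y": -1, "z": 0, "rx": 0, "ry": 0, "rz": 0, "hand": 26}, {"x": 0, "y": -1, "z": 0, "rx": 0, "ry": 0, "rz": 0, "hand": 26}, {"x": 0, "y": 0, "z": 0, "rx": 0, "ry": 0, "rz": 0, "hand": 26}]'

```text
time_s: 22.2
position: [0.6865, -0.0191, 0.0611]
ee_rot: [-3.118, -0.382, 0.0]
ft_force: [0.3, -0.9, 1.1]
finger_gap: 0.304
grasp_force: 0.7
```

Emit:
servo_tool --increments '[{"x": 0, "y": -1, "z": 0, "rx": 0, "ry": 0, "rz": 0, "hand": 26}, {"x": 0, "y": -1, "z": 0, "rx": 0, "ry": 0, "rz": 0, "hand": 26}, {"x": 0, "y": 0, "z": 0, "rx": 0, "ry": 0, "rz": 0, "hand": 26}]'

```text
time_s: 22.5
position: [0.686, -0.0171, 0.0611]
ee_rot: [-3.118, -0.382, 0.0]
ft_force: [0.9, -0.7, 0.9]
finger_gap: 0.308
grasp_force: 0.6
```

Emit:
servo_tool --increments '[{"x": 0, "y": -1, "z": 0, "rx": 0, "ry": 0, "rz": 0, "hand": 26}, {"x": 0, "y": -1, "z": 0, "rx": 0, "ry": 0, "rz": 0, "hand": 26}, {"x": 0, "y": 0, "z": 0, "rx": 0, "ry": 0, "rz": 0, "hand": 26}]'

```text
time_s: 22.8
position: [0.6855, -0.0152, 0.0611]
ee_rot: [-3.118, -0.382, 0.0]
ft_force: [1.6, -1.1, 1.0]
finger_gap: 0.303
grasp_force: 0.6
```

Emit:
servo_tool --increments '[{"x": 0, "y": -0.7, "z": 0, "rx": 0, "ry": 0, "rz": 0, "hand": 26}, {"x": 0, "y": -0.7, "z": 0, "rx": 0, "ry": 0, "rz": 0, "hand": 26}, {"x": 0, "y": 0, "z": 0, "rx": 0, "ry": 0, "rz": 0, "hand": 26}]'

```text
time_s: 23.1
position: [0.6852, -0.0139, 0.0611]
ee_rot: [-3.118, -0.382, 0.0]
ft_force: [1.4, -0.5, 0.3]
finger_gap: 0.302
grasp_force: 0.7
```

Emit:
servo_tool --increments '[{"x": 0, "y": -0.7, "z": 0, "rx": 0, "ry": 0, "rz": 0, "hand": 26}, {"x": 0, "y": -0.7, "z": 0, "rx": 0, "ry": 0, "rz": 0, "hand": 26}, {"x": 0, "y": 0, "z": 0, "rx": 0, "ry": 0, "rz": 0, "hand": 26}]'

```text
time_s: 23.4
position: [0.6848, -0.0126, 0.0611]
ee_rot: [-3.118, -0.382, 0.0]
ft_force: [1.6, -1.7, -0.2]
finger_gap: 0.304
grasp_force: 0.8
```

Emit:
servo_tool --increments '[{"x": 0, "y": -0.7, "z": 0, "rx": 0, "ry": 0, "rz": 0, "hand": 26}, {"x": 0, "y": 0, "z": 0, "rx": 0, "ry": 0, "rz": 0, "hand": 26}]'

```text
time_s: 23.6
position: [0.6848, -0.0122, 0.0611]
ee_rot: [3.118, 0.381, -0.0]
ft_force: [0.6, -2.7, -0.9]
finger_gap: 0.303
grasp_force: 1.5
```

Emit:
servo_tool --increments '[{"x": 0, "y": -0.7, "z": 0, "rx": 0, "ry": 0, "rz": 0, "hand": 26}, {"x": 0, "y": 0, "z": 0, "rx": 0, "ry": 0, "rz": 0, "hand": 26}]'

```text
time_s: 23.8
position: [0.6848, -0.0121, 0.0612]
ee_rot: [3.117, 0.381, 0.0]
ft_force: [2.2, -5.7, -1.0]
finger_gap: 0.308
grasp_force: 3.0
```

Emit:
servo_tool --increments '[{"x": 0, "y": 2, "z": 0, "rx": 0, "ry": 0, "rz": 0, "hand": 26}, {"x": 0, "y": 3, "z": 0, "rx": 0, "ry": 0, "rz": 0, "hand": 26}, {"x": 0, "y": 0, "z": -10, "rx": 0, "ry": 0, "rz": 0, "hand": 26}, {"x": 0, "y": 0, "z": -30, "rx": 0, "ry": 0, "rz": 0, "hand": 26}, {"x": 0, "y": 0, "z": -40, "rx": 0, "ry": 0, "rz": 0, "hand": 26}, {"x": 0, "y": 0, "z": -40, "rx": 0, "ry": 0, "rz": 0, "hand": 26}, {"x": -25, "y": 40, "z": -20, "rx": 0, "ry": 0, "rz": 0, "hand": 26}, {"x": -25, "y": 43, "z": 0, "rx": 0, "ry": 0, "rz": 0, "hand": 26}, {"x": -25, "y": 43, "z": 0, "rx": 0, "ry": 0, "rz": 0, "hand": 26}, {"x": -25, "y": 43, "z": 0, "rx": 0, "ry": 0, "rz": 0, "hand": 26}, {"x": -25, "y": 43, "z": 0, "rx": 0, "ry": 0, "rz": 0, "hand": 26}, {"x": -25, "y": 43, "z": 0, "rx": 0, "ry": 0, "rz": 0, "hand": 26}]'

```text
time_s: 25.0
position: [0.6013, -0.3003, 0.2018]
ee_rot: [3.118, 0.382, 0.001]
ft_force: [1.1, 0.1, 0.2]
finger_gap: 0.302
grasp_force: 0.0
```

Emit:
servo_tool --increments '[{"x": -20, "y": 30, "z": 0, "rx": 0, "ry": 0, "rz": 0, "hand": 26}, {"x": 0, "y": 0, "z": 0, "rx": 0, "ry": 0, "rz": 0, "hand": 26}, {"x": 0, "y": 0, "z": 0, "rx": 0, "ry": 0, "rz": 0, "hand": 26}]'

```text
time_s: 25.3
position: [0.5896, -0.3331, 0.2013]
ee_rot: [-3.118, -0.379, -0.001]
ft_force: [0.8, 0.0, 0.2]
finger_gap: 0.299
grasp_force: 0.0
```

Run:
```python
from plan import *
t=np.radians(14);ex=np.array([np.cos(t),np.sin(t)]);ey=np.array([-ex[1],ex[0]])
for n in('top','scene'):
    b,d=snap(n);C=cloud(n,d);hsv=cv2.cvtColor(b,cv2.COLOR_RGB2HSV).astype(int)
    H=np.stack([(C[...,:2]-O)@ex,(C[...,:2]-O)@ey,C[...,2]],-1)*1000
    k=H[(abs(H[...,0]-22)<20)&(abs(H[...,1]+85)<30)&(H[...,2]>76)&(H[...,2]<92)]
    B=H[(abs(H[...,0]-30)<40)&(abs(H[...,1])<45)&(H[...,2]>68)&(H[...,2]<78)]
    P=H[(hsv[...,1]>100)&(hsv[...,0]<20)&(H[...,2]>38)&(H[...,2]<64)&(abs(H[...,1])<45)&(H[...,0]>-95)&(H[...,0]<10)]
    f=lambda A:(len(A),A.mean(0).round(1)) if len(A) else 0
    print(n,'knob',f(k),'block',f(B),B[:,0].min(),np.percentile(B[:,1],[2,98]),'pin',f(P))
    if len(P): 
        print(P[:,0].min(),P[:,0].max(),np.percentile(P[:,1],[2,98]),np.polyfit(P[:,0],P[:,2],1))
```

```text
top knob (45, array([ 23.3, -75.6,  84.6])) block (827, array([30.7,  0.1, 72.6])) 1.828004392277521 [-34.9178701  35.0392344] pin (819, array([-33.5,   0.4,  54.1]))
-73.64764320965773 2.0215947842200253 [-29.81546754  30.47809874] [ 0.06839442 56.3627666 ]
scene knob (32, array([ 26.1, -73. ,  81.9])) block (447, array([35. ,  4.5, 70.6])) 2.1724577806729526 [-31.92930178  39.75475205] pin (323, array([-40.5,   3.7,  51.4]))
-74.7144726564943 -13.594050510694304 [-27.38416438  34.40826381] [ 0.07385028 54.35935679]
```

Top-view measurements: the knob is back at its shut position, the pin tail is about 74 mm out and centred, the pin top is at 56.4 mm at the face, and the tilt is within the limit.

```bash
python3 -c "
from workcell import arm
print(arm.hand_in())"
```

```text
the job is handed in; nothing more can be done
None
```

I handed the job in with the bolt pushed shut against its stop, the V-notched pin seated in the slot at about 8 N peak, and the gripper clear; the hand-in returned no verdict, the pin droops by up to about 0.07 rad (limit 0.09), and I never re-measured the bystanders, though nothing suggested contact.

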